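# Top the keg pyramid and snap its cap home

### The job

Lay the loose steel mini keg in the gap on top of the two kegs in the wooden stand, ends level with theirs and white filler stud straight up, and let go of it without dropping it. Then put the loose red cap over the stud and press it straight down past the click until it sits flush on the black collar, and keep pressing firmly (about the weight of a one-litre bottle): finish while still holding the cap pressed down, not letting go. Leave the jar, the glass and the matchbox alone.

Things in the scene. Friction and masses are not known exactly. Their poses are not given: they have to be found in the camera images.
- keg_stand: Wooden stand fixed to the worktop, 86 (x) x 136 (y) x 12 mm, origin under its centre. Two steel kegs are fixed in it side by side along its x axis, each 52 mm in diameter, 96 mm long, axes at y = -30 and +30 mm, 34 mm up (tops 60 mm up). Their red caps point level outward, to 96 mm either side of the middle, 14 to 54 mm up.
- saddle (a point): Point in the middle of the gap over the stand's two kegs where the loose keg's origin lies once it is saddled: 49 mm above the stand's underside. Axes as keg_stand; the loose keg then lies along x, either end first.
- keg: Loose steel mini keg lying along its x axis, 52 mm in diameter, 96 mm long, 0.4 kg (varies), alike end for end. Origin: underside centre of its rubber foot (50 x 14 mm), on which it starts on the worktop; cylinder axis 27.5 mm above it; z points up through the filler stud, whose tip is 69 mm above the origin. Grip it across the cylinder.
- stud_seat (a point): On the stud's axis, on the flat top of the keg's round black collar (34 mm in diameter), 55.5 mm above the keg's origin; axes as the keg. The cap's origin lies here when the cap is home. The white stud above it is 13.5 mm high: neck 15 mm wide, bead 20 mm wide 8 mm up, then a cone to 12 mm at the tip.
- cap: Loose red snap cap, 0.05 kg, starting mouth down. Skirt 40 mm in diameter and 16 mm high; on it a solid knob 26 mm in diameter, 16 to 38 mm above the underside, to grip. Origin: centre of the underside, z up. Mouth 25 mm wide, 14.5 mm deep; four white spring tongues in it, 4 mm up, leave 16 mm between them.
- jar: Bystander: clear jar of pasta with a lid, 81 mm in diameter, 163 mm high; origin under its centre.
- glass: Bystander: clear drinking glass, 81 mm in diameter, 91 mm high; origin under its centre.
- matches: Bystander: matchbox, 36 x 56 x 14 mm; origin under its centre.
- cap_ledge (a point): On the cap's axis, level with the skirt's ledge, 16 mm above the cap's origin; fingertips gripping the knob may push on the ledge. Pressed on the stud, the tongues meet its cone about 8 mm above home, the push peaks at 10 to 17 N about 6 mm above home and drops to nothing 4 mm above it (click); pressed on, the cap goes home on the collar.

How it is judged:
By the outcome, as a careful person would: the job done as asked, in the order asked, and still so for the second after the job is handed in, while the arm keeps its last pose, push and grip.
It also fails if it takes over 64 s, if anything falls off the work surface, if the arm or the gripper's body presses on something with over 40 N, if the wrist force passes 120 N, or if a joint passes its speed limit or range.

### The arm

A 6-joint arm with a two-finger parallel gripper is mounted at the origin on a cart in front of the work surface, level with it; the furniture and walls round the work are solid. World frame = base frame: x ahead of the robot, y to its left, z up, the work surface at z = 0. Lengths are in m, angles in rad, forces in N, time in s.
With the tool pointing down it reaches from about 0.275 to 0.75 m from the base axis. Payload 10.2 kg.
Tool frame: the origin (TCP) lies between the finger pads; the fingertips stand 22 mm ahead of it and the grasp point (between the pads) lies 3 mm ahead of it (env.finger_overhang is the distance from the TCP to the fingertips, in m); z points along the fingers, y is the line along which they close (so a half turn about z gives the same grasp; the last joint's range is limited). The gripper opens to 88 mm and grips with 3 to 60 N. Pads are 18 mm wide; open, the fingers measure 123 mm over their backs; the gripper's body (75 mm by 187 mm) begins 45 mm behind the grasp point.
Start: joints at [-1.489, 0.313, 1.498, -0, 1.331, -0.223], TCP at [0.158, -0.501, 0.235] pointing down, gripper open.
Joint ranges: [-2.94, 2.94], [-0.97, 2.17], [0.19, 2.56], [-1.23, 4.37], [0.02, 3.11], [-2.88, 2.88]. Speed limits (rad/s): [2.39, 2.39, 3.01, 3.14, 3.14, 3.14].

### API

Orientations are given as a unit quaternion [x, y, z, w].
In Python, from cell import env gives the robot as it stands. The module is installed in compiled form; this text tells all that it offers.
- The arm moves only by the shell command python3 -m crank 'ROWS' [OPENING] [FORCE]. ROWS is JSON, a list of rows, each a list of 2 entries, a list of its own where there are three numbers: the shift along the world's x, y, z as a fraction of full scale, then the turn about the world's z as a fraction of full scale. A call has exactly 5 rows; each row shifts and turns the commanded pose from where the row before left it; what a row does not reach is not made up. Full scale, the value 1, is 30 cm for a shift and 360 degrees for a turn. A row lasts 1/12 s, in which the tool goes at most 41.7 mm and 7.16 degrees, less where a joint would pass 70% of its speed; a pose out of reach is approached as far as the arm can. A call with a number of a shift or a turn outside -1 to 1 is refused whole. A call with a gripper value outside its range is refused whole. OPENING is the opening, from -1 (shut) to 1 (fully open), set as the call begins (- or left out, the last holds). The fingers move at their own pace and stop on an object; FORCE is the grip in N (left out, the last holds). Time passes only in rows, so rows that do not move let the fingers close, or fill a call up. It gives the time, the measured TCP pose, the force, the opening and the grip force at its end, in the units of the state.
- env.read_state(): the state, without advancing time (a new reading comes with each control period).
- env.get_image(name): name is "side" or "top"; returns (picture, depth): 400x640x3 uint8, red, green, blue; 400x640 float32, m along the optical axis (not along the pixel's ray), 0 where there is no reading.
- env.camera_model(name): a dict with "fx", "fy", "cx", "cy" (pixels), "R" (3x3) and "t" (3): a world point X has camera coordinates R X + t. Camera axes: x right, y down, z forward; pixel columns grow to the right and rows downward; lengths in m; the calibration is good to about 2 mm. A picture is of the moment at which its call begins. camera_model takes no time and is no camera call.
- env.sign_off(): hands the job in; it is judged then, once.
Trained networks look in the newest picture that a camera, given by its name, has taken for a name from the list of things; names that differ only in an ending like _2 or _b are one class to them, and where a whole thing is asked for, a point or a joint stands for the part that bears it (a point fixed in the world has none). Each returns a list of dicts, best first, with "p" (0 to 1); they miss things now and then, are a little off and sometimes report something else, mostly with a low value. They report only what shows in the picture. A call takes as long as a camera call.
- env.silhouettes(camera, query): "region" (400x640 bool, what is visible of it) and "bbox" ([left, top, right, bottom] in pixels, round what is visible of it).
The state is a dict: "time": time; "qpos": joint angles; "joint_vel": joint speeds; "joint_torque": joint torques, N m; "tool_pos": TCP position; "ee_rot": TCP orientation; "ft_force": force on the tool from outside, world axes, zero at the start; "torque": the same for the moment, N m; "grip_width": finger opening in m; "grasp_force": force on a finger pad.
Only numpy, scipy, OpenCV 4.12 (cv2) and the standard library are available. Lean on these libraries where they do the work, as an engineer would, in place of code of your own. Each camera call takes 0.05 s, during which the arm holds its last target. There are 200 camera calls.

## Working session

There is one attempt and no reset: what is moved stays moved. The work goes in short steps, Python scripts to look and compute and a shell command to move; the robot and the scene stay as the last step left them, time stands still between calls to the robot, and variables do not carry over. Pictures are saved under pics/ and viewed, at most 10 in all, crops included, and the job is handed in when it is done.

```bash
mkdir -p pics; cat > h.py <<'E'
import numpy as np, cv2
from cell import env
def pts(cam,depth,mask):
    m=env.camera_model(cam); v,u=np.nonzero(mask&(depth>0)); d=depth[v,u]
    c=np.stack([(u-m["cx"])/m["fx"]*d,(v-m["cy"])/m["fy"]*d,d],1)
    return (c-np.array(m["t"]))@np.array(m["R"])
def save(cam,name,crop=None):
    im,d=env.get_image(cam); o=im[...,::-1]
    cv2.imwrite(f"pics/{name}.png",o if crop is None else cv2.resize(o[crop[1]:crop[3],crop[0]:crop[2]],None,fx=2,fy=2)); return im,d
E
python3 - <<'E'
from h import *
np.set_printoptions(precision=4,suppress=True)
for cam in("top","side"):
    im,d=save(cam,cam+"0")
    m=env.camera_model(cam); print(cam,-np.array(m["R"]).T@m["t"],m["fx"],np.array(m["R"])[2])
    for q in("keg","keg_stand","cap","jar","glass","matches"):
        for s in env.silhouettes(cam,q)[:3]:
            p=pts(cam,d,s["region"])
            print(q,round(s["p"],2),s["bbox"],s["region"].sum(),np.percentile(p,[2,50,98],axis=0).round(3).tolist() if len(p) else None)
print(env.read_state())
E
```

```text
top [0.3979 0.0863 1.0266] 460.4848203277517 [ 0.1735  0.0048 -0.9848]
keg 0.67 [199.2, 224.4, 233.5, 275.6] 1132 [[0.421, 0.28, 0.024], [0.466, 0.306, 0.05], [0.513, 0.338, 0.068]]
keg 0.28 [199.8, 120.6, 253.8, 176.2] 1936 [[0.643, 0.245, 0.015], [0.668, 0.275, 0.161], [0.712, 0.315, 0.167]]
keg_stand 0.81 [266.6, 228.4, 355.9, 281.5] 3159 [[0.411, 0.027, 0.008], [0.461, 0.108, 0.053], [0.511, 0.19, 0.062]]
cap 0.49 [422.6, 245.4, 442.0, 265.2] 294 [[0.445, -0.168, -0.0], [0.461, -0.145, 0.019], [0.483, -0.131, 0.041]]
cap 0.23 [269.6, 225.3, 355.0, 280.5] 3187 [[0.41, 0.028, 0.004], [0.46, 0.11, 0.053], [0.511, 0.192, 0.062]]
jar 0.84 [202.5, 120.5, 255.3, 175.5] 1942 [[0.643, 0.245, 0.013], [0.668, 0.274, 0.161], [0.713, 0.314, 0.167]]
glass 0.81 [328.5, 143.7, 365.9, 188.8] 1172 [[0.619, -0.003, 0.014], [0.645, 0.03, 0.09], [0.684, 0.063, 0.094]]
matches 0.8 [386.2, 173.7, 413.9, 197.7] 442 [[0.589, -0.115, 0.0], [0.615, -0.09, 0.014], [0.642, -0.064, 0.018]]
side [0.3977 1.0745 0.7219] 481.07938025485186 [ 0.1315 -0.8238 -0.5514]
keg 0.77 [320.1, 260.5, 373.7, 294.1] 1208 [[0.4
[... 543 characters left out ...]
, 302.6, 214.7] 1109 [[0.617, -0.007, 0.006], [0.649, 0.052, 0.06], [0.687, 0.064, 0.092]]
glass 0.74 [357.8, 165.3, 374.4, 187.9] 195 [[0.442, -0.206, -0.001], [0.46, -0.141, 0.017], [0.479, -0.13, 0.039]]
{'time': 0.7, 'qpos': array([-1.4894,  0.3129,  1.4977,  0.    ,  1.331 , -0.2234]), 'joint_vel': array([-0.    ,  0.0001,  0.001 ,  0.0008, -0.0012, -0.0005]), 'joint_torque': array([ -0.0033, -40.2052, -25.2395,   0.0693,   0.0319,  -0.    ]), 'tool_pos': array([ 0.1575, -0.5008,  0.2346]), 'ee_rot': array([0.9884, 0.1518, 0.    , 0.    ]), 'ft_force': array([-0.4914, -0.5596, -0.0214]), 'torque': array([-0.0206,  0.0007, -0.0051]), 'grasp_force': 0.0, 'grip_width': 0.08837153525438803}
```

```bash
python3 - <<'E'
import cv2
a=cv2.imread("pics/top0.png")[100:300,180:460];b=cv2.imread("pics/side0.png")[155:300,220:400]
cv2.imwrite("pics/t1.png",cv2.resize(a,None,fx=2.8,fy=2.8,interpolation=2));cv2.imwrite("pics/s1.png",cv2.resize(b,None,fx=4,fy=4,interpolation=2))
E
```

```text
(no output)
```

View pics/t1.png

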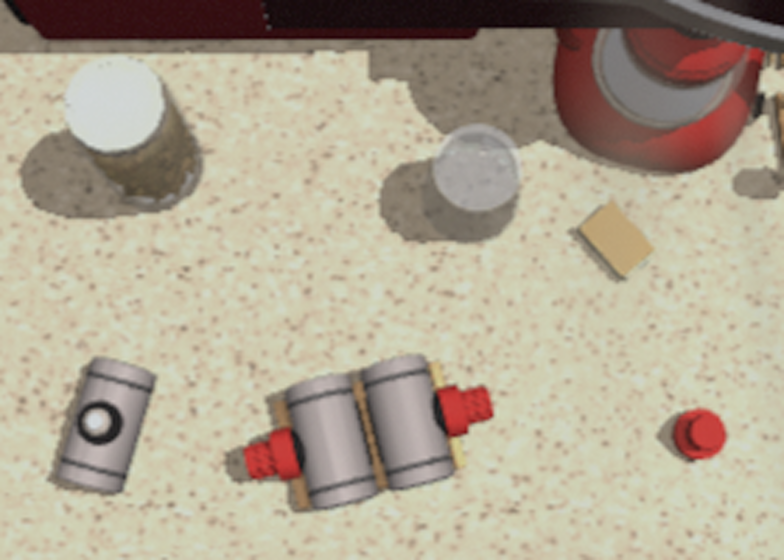

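View pics/s1.png

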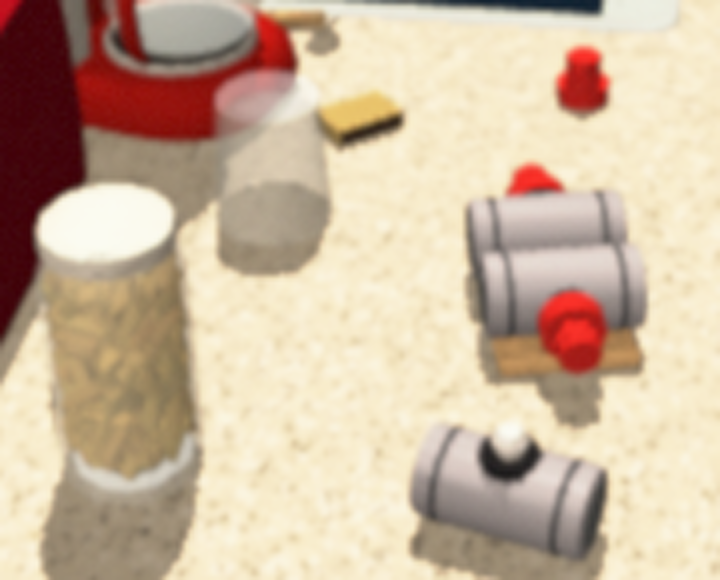

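The top crop shows the loose keg at the left (stud at crop 100,422), the stand with its two kegs in the middle (370,430) and the cap at the right (700,435). The jar, glass and matchbox are all well behind. Next I fit the poses using signed distances to the known shapes.

```bash
cat >> h.py <<'E'
from scipy.optimize import least_squares
def cyl(p,c,ax,R,H):
    q=p-c; a=q@ax; r=np.linalg.norm(q-np.outer(a,ax),axis=1)-R; h=abs(a)-H
    return np.minimum(np.maximum(r,h),0)+np.hypot(np.maximum(r,0),np.maximum(h,0))
Z=np.array([0,0,1.])
def keg_sdf(p,x,y,z,w):
    o=np.array([x,y,z]);ax=np.array([np.cos(w),np.sin(w),0])
    return np.minimum.reduce([cyl(p,o+Z*.0275,ax,.026,.048),cyl(p,o+Z*.0525,Z,.017,.003),cyl(p,o+Z*.062,Z,.0085,.007)])
def stand_sdf(p,x,y,z,w):
    o=np.array([x,y,z]);ax=np.array([np.cos(w),np.sin(w),0]);ay=np.array([-ax[1],ax[0],0]);L=[]
    for s in(-1,1):
        L+=[cyl(p,o+ay*.03*s+Z*.034,ax,.026,.048),cyl(p,o+ay*.066*s+Z*.034,ay,.02,.008),cyl(p,o+ay*.085*s+Z*.034,ay,.013,.011)]
    return np.minimum.reduce(L)
def cap_sdf(p,x,y,z,w=0):
    o=np.array([x,y,z]);return np.minimum(cyl(p,o+Z*.008,Z,.02,.008),cyl(p,o+Z*.027,Z,.013,.011))
def fit(sdf,p,x0,zmin=.02,zfree=False):
    p=p[p[:,2]>zmin]; k=[0,1,3]+([2] if zfree else [])
    def f(v):
        a=np.array(x0,float);a[k]=v;return sdf(p,*a)
    r=least_squares(f,np.array(x0,float)[k],loss="soft_l1",f_scale=.002)
    return r.x,np.median(abs(f(r.x))),len(p)
def look(cam,q,near,rad=.12):
    im,d=env.get_image(cam)
    best=[pts(cam,d,s["region"]) for s in env.silhouettes(cam,q)]
    best=[b[np.hypot(*(b[:,:2]-near).T)<rad] for b in best if len(b)]
    return max(best,key=len)
E
python3 - <<'E'
from h import *
np.set_printoptions(precision=4,suppress=True)
for q,s,x0 in(("keg",keg_sdf,(.467,.31,0,-.25)),("keg_stand",stand_sdf,(.46,.11,0,.2)),("cap",cap_sdf,(.46,-.148,0,0))):
    P=[look(c,q,x0[:2]) for c in("top","side")]
    for n,p in(("top",P[0]),("side",P[1]),("both",np.vstack(P))): print(q,n,*fit(s,p,x0,.008 if q=="cap" else .02), fit(s,p,x0,.008 if q=="cap" else .02,True)[0])
E
```

```text
Traceback (most recent call last):
  File "h.py", line 35, in look
    return max(best,key=len)
ValueError: max() iterable argument is empty
```

```bash
python3 - <<'E'
s=open("h.py").read()
s=s.replace("    return max(best,key=len)\n","    best=[b for b in best if len(b)>20]\n    return max(best,key=len) if best else look(cam,q,near,rad)\n")
open("h.py","w").write(s)
E
cat > m.py <<'E'
from h import *
np.set_printoptions(precision=4,suppress=True)
for q,s,x0 in(("keg",keg_sdf,(.467,.31,0,-.25)),("keg_stand",stand_sdf,(.46,.11,0,.2)),("cap",cap_sdf,(.46,-.148,0,0))):
    P=[look(c,q,x0[:2]) for c in("top","side")]
    for n,p in(("top",P[0]),("side",P[1]),("both",np.vstack(P))): print(q,n,*fit(s,p,x0,.008 if q=="cap" else .02), fit(s,p,x0,.008 if q=="cap" else .02,True)[0])
E
timeout 200 python3 m.py
```

```text
keg top [ 0.4683  0.3114 -0.2635] 0.000830805818685677 1080 [ 0.4683  0.3114 -0.2636  0.0002]
keg side [ 0.4661  0.3087 -0.2582] 0.0008464185051035526 1110 [ 0.4661  0.3087 -0.2582  0.0001]
keg both [ 0.4667  0.3099 -0.2607] 0.0011670205611303765 2190 [ 0.4667  0.31   -0.2606 -0.0002]
keg_stand top [0.4621 0.1084 0.2489] 0.0008986286275796604 2838 [0.4621 0.1084 0.249  0.0003]
keg_stand side [0.4605 0.1058 0.2503] 0.0009612230455498735 1631 [0.4605 0.1057 0.2502 0.0001]
keg_stand both [0.4615 0.1074 0.2488] 0.001071228796992469 4469 [0.4615 0.1074 0.2488 0.0001]
cap top [ 0.4623 -0.1498  0.    ] 0.000898188305957298 260 [ 0.462  -0.15    0.0001  0.0004]
cap side [ 0.4598 -0.1518  0.    ] 0.0010671258033270702 149 [ 0.46   -0.1519 -0.0019  0.0004]
cap both [ 0.4609 -0.1508  0.    ] 0.001089218571718906 409 [ 0.4611 -0.1508  0.      0.0004]
```

```bash
for i in 1 2 3 4; do :; done
python3 -m crank '[[[0.0412,0.1081,0],-0.0036],[[0.0412,0.1081,0],-0.0036],[[0.0412,0.1081,0],-0.0036],[[0.0412,0.1081,0],-0.0036],[[0.0412,0.1081,0],-0.0036]]' 1 && python3 -m crank '[[[0.0412,0.1081,0],-0.0036],[[0.0412,0.1081,0],-0.0036],[[0.0412,0.1081,0],-0.0036],[[0.0412,0.1081,0],-0.0036],[[0.0412,0.1081,0],-0.0036]]' && python3 -m crank '[[[0.0412,0.1081,0],-0.0036],[[0.0412,0.1081,0],-0.0036],[[0.0412,0.1081,0],-0.0036],[[0.0412,0.1081,0],-0.0036],[[0.0412,0.1081,0],-0.0036]]' && python3 -m crank '[[[0.0412,0.1081,0],-0.0036],[[0.0412,0.1081,0],-0.0036],[[0.0412,0.1081,0],-0.0036],[[0.0412,0.1081,0],-0.0036],[[0.0412,0.1081,0],-0.0036]]'
```

```text
time: 1.92
tool_pos: [0.2196, -0.3371, 0.2346]
ee_rot: [0.995, 0.095, 0.0, 0.0]
ft_force: [0.9, 0.2, 0.0]
grip_width: 0.0881
grasp_force: 0.0
time: 2.33
tool_pos: [0.2813, -0.1749, 0.2348]
ee_rot: [0.999, 0.038, 0.0, 0.0]
ft_force: [0.9, 0.4, 0.8]
grip_width: 0.0879
grasp_force: 0.0
time: 2.75
tool_pos: [0.3432, -0.0126, 0.2349]
ee_rot: [1.0, -0.018, 0.001, 0.0]
ft_force: [0.1, -1.0, 0.4]
grip_width: 0.0881
grasp_force: 0.0
time: 3.17
tool_pos: [0.405, 0.1498, 0.2347]
ee_rot: [0.997, -0.074, 0.0, 0.0]
ft_force: [1.5, -0.8, 0.2]
grip_width: 0.0883
grasp_force: 0.0
```

```bash
python3 -m crank '[[[0.0415,0.1068,-0.076],-0.0036],[[0.0415,0.1068,-0.076],-0.0036],[[0.0415,0.1068,-0.076],-0.0036],[[0.0415,0.1068,-0.076],-0.0036],[[0.0415,0.1068,-0.076],-0.0036]]' && python3 -m crank '[[[0,0,0],0],[[0,0,0],0],[[0,0,0],0],[[0,0,0],0],[[0,0,0],0]]'
python3 - <<'E'
from h import *
s=env.read_state();print(s["tool_pos"],2*np.arctan2(*s["ee_rot"][[1,0]]),s["qpos"])
im,d=env.get_image("side");cv2.imwrite("pics/a1.png",cv2.resize(im[200:320,270:430,::-1],None,fx=4,fy=4))
E
```

```text
time: 3.58
tool_pos: [0.4672, 0.3098, 0.1193]
ee_rot: [0.991, -0.13, 0.0, -0.0]
ft_force: [1.4, -0.3, 0.9]
grip_width: 0.0884
grasp_force: 0.0
time: 4.0
tool_pos: [0.4674, 0.3073, 0.1221]
ee_rot: [0.991, -0.13, 0.001, -0.001]
ft_force: [-0.7, 0.3, -0.1]
grip_width: 0.0881
grasp_force: 0.0
[0.46742338 0.30729363 0.12208685] -0.2617176117835896 [ 3.72175294e-01  4.95955696e-01  1.54028943e+00 -8.54837314e-05
  1.10297566e+00  2.20472769e+00]
```

View pics/a1.png

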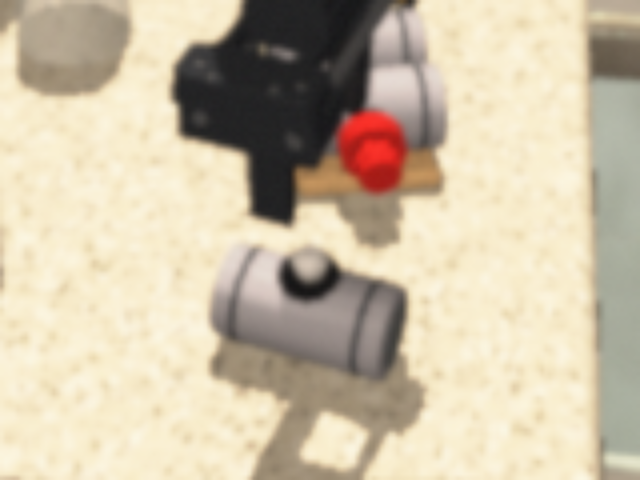

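```bash
python3 -m crank '[[[0,0.008,-0.07],0],[[0,0,-0.07],0],[[0,0,-0.07],0],[[0,0,-0.05],0],[[0,0,-0.01],0]]' && python3 -m crank '[[[0,0,0],0],[[0,0,0],0],[[0,0,0],0],[[0,0,0],0],[[0,0,0],0]]'
```

```text
time: 4.47
tool_pos: [0.4661, 0.3095, 0.038]
ee_rot: [0.991, -0.13, -0.001, 0.001]
ft_force: [-0.1, -0.4, -0.1]
grip_width: 0.088
grasp_force: 0.0
time: 4.88
tool_pos: [0.4673, 0.3105, 0.0404]
ee_rot: [0.992, -0.13, 0.001, -0.0]
ft_force: [-0.4, -0.3, -0.2]
grip_width: 0.0887
grasp_force: 0.0
```

```bash
python3 -m crank '[[[0,0,-0.0135],0],[[0,0,0],0],[[0,0,0],0],[[0,0,0],0],[[0,0,0],0]]' && python3 -m crank '[[[0,0,0],0],[[0,0,0],0],[[0,0,0],0],[[0,0,0],0],[[0,0,0],0]]' -1 30 && python3 -m crank '[[[0,0,0],0],[[0,0,0],0],[[0,0,0],0],[[0,0,0],0],[[0,0,0],0]]'
```

```text
time: 5.3
tool_pos: [0.467, 0.3104, 0.0356]
ee_rot: [0.992, -0.13, -0.0, 0.0]
ft_force: [-0.3, 0.2, -1.4]
grip_width: 0.0883
grasp_force: 0.0
time: 5.72
tool_pos: [0.467, 0.3104, 0.0356]
ee_rot: [0.992, -0.13, -0.0, -0.0]
ft_force: [-1.0, -0.7, -0.4]
grip_width: 0.0571
grasp_force: 0.0
time: 6.13
tool_pos: [0.4669, 0.31, 0.0356]
ee_rot: [0.992, -0.13, -0.0, 0.0]
ft_force: [-0.2, -5.4, 4.3]
grip_width: 0.0431
grasp_force: 27.3
```

```bash
python3 - <<'E'
from h import *
im,d=env.get_image("side");i2,d2=env.get_image("top")
o=np.hstack([cv2.resize(im[220:320,290:410,::-1],None,fx=3.3,fy=4),cv2.resize(i2[190:290,170:290,::-1],None,fx=3.3,fy=4)])
cv2.imwrite("pics/a2.png",o);s=env.read_state();print(s["grip_width"],s["grasp_force"],s["ft_force"],s["torque"])
E
```

```text
0.04341316194292247 27.376261353492737 [-1.46749166 -4.97410461  3.01339854] [-1.00042845  0.31769796  0.00729428]
```

View pics/a2.png

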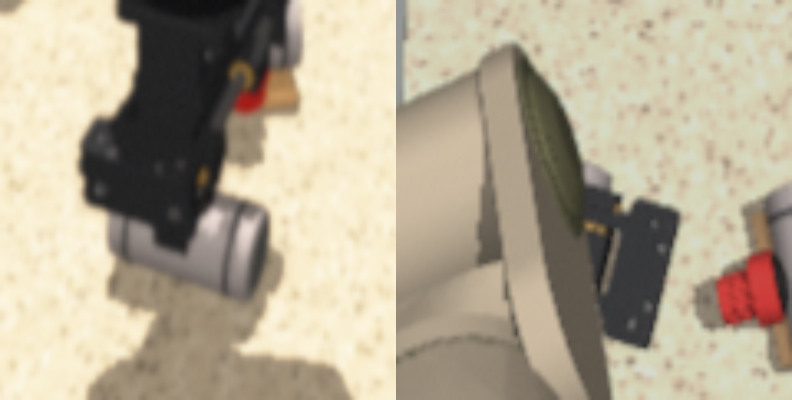

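```bash
python3 - <<'E'
from h import *
np.set_printoptions(precision=4,suppress=True)
m=env.camera_model("side");R=np.array(m["R"])
def pr(X):
    c=R@X+m["t"];return c[0]/c[2]*m["fx"]+m["cx"],c[1]/c[2]*m["fy"]+m["cy"]
n=np.array([np.sin(.261),np.cos(.261),0]);T=np.array([.467,.310,0])
for z in(.0136,.03,.042): print(z,pr(T+n*.022+Z*z),pr(T+n*.038+Z*z))
p=look("side","keg",(.467,.31));print(len(p),fit(keg_sdf,p,(.466,.309,0,-.26),.015,True))
im,d=env.get_image("side")
M=np.zeros(d.shape,bool);M[255:300,315:375]=1
dark=M&(im.max(2)<70);P=pts("side",d,dark);q=(P-T)
k=P[:,2]<.07;print(np.percentile(P[k],[1,5,50],axis=0),(q[k]@n).max(),k.sum())
t=q@n
for a in np.arange(0.0,.06,.004):
    s=(t>a)&(t<a+.004); 
    if s.sum()>3: print(round(a,3),s.sum(),P[s,2].min(),np.percentile(P[s,2],10))
E
```

```text
0.0136 (np.float64(342.5238980152732), np.float64(288.8653014006909)) (np.float64(339.7231823963701), np.float64(293.82714475683764))
0.03 (np.float64(342.6123908967542), np.float64(283.0742371315097)) (np.float64(339.78722036869345), np.float64(288.01012168177107))
0.042 (np.float64(342.6781587114359), np.float64(278.77032437275363)) (np.float64(339.83482243113286), np.float64(283.68608883712886))
757 (array([ 0.4663,  0.3092, -0.2615,  0.0002]), np.float64(0.0007871779269584961), 734)
[[0.4184 0.3068 0.0179]
 [0.4187 0.31   0.0236]
 [0.4596 0.33   0.0525]] 0.03792885844550955 75
0.0 12 0.018679739799906135 0.02565128901423921
0.004 7 0.015772521646075732 0.020820747270968828
0.008 5 0.022391277414974948 0.033862248167155
0.032 28 0.0439261974575063 0.04608291857981848
0.036 18 0.049301357426146386 0.05021188767496146
0.04 14 0.11592090195537337 0.12261831271539333
0.044 10 0.1132355101658001 0.11375351851813781
0.048 15 0.1064010529186889 0.10941786133384862
0.052 10 0.11083864217570855 0.11222285495069081
```

```bash
python3 -c "
from cell import env
print(env.finger_overhang); s=env.read_state(); print(s)"
```

```text
0.022
{'time': 6.3833, 'qpos': array([ 3.77394514e-01,  6.19940717e-01,  1.59850953e+00, -6.33925140e-04,
        9.23719474e-01,  2.20916773e+00]), 'joint_vel': array([-0.00133884,  0.00032687,  0.00107994,  0.00019181,  0.000741  ,
       -0.00051491]), 'joint_torque': array([ 1.92206115e+00, -4.63577342e+01, -2.03492367e+01,  9.15209111e-01,
       -9.93266813e-01,  5.92822817e-04]), 'tool_pos': array([0.46693075, 0.31005561, 0.03563136]), 'ee_rot': array([ 9.91523238e-01, -1.29928908e-01, -1.29152954e-04,  3.61241338e-04]), 'ft_force': array([-1.12226748, -5.16701575,  3.86686729]), 'torque': array([-1.01340759,  0.29572304, -0.00858926]), 'grasp_force': 27.37655460834503, 'grip_width': 0.04368388269351495}
```

```bash
python3 - <<'E'
from h import *
m=env.camera_model("side");R=np.array(m["R"])
def pr(X):
    c=R@X+m["t"];return c[0]/c[2]*m["fx"]+m["cx"],c[1]/c[2]*m["fy"]+m["cy"]
n=np.array([np.sin(.261),np.cos(.261),0]);T=np.array([.467,.308,0])
for t in(.0441,.0615):
  for z in(.1,.115,.13): print(t,z,pr(T+n*t+Z*z))
E
```

```text
0.0441 0.1 (np.float64(339.05432990075417), np.float64(263.1460055390812))
0.0441 0.115 (np.float64(339.11012830360704), np.float64(257.2743051337802))
0.0441 0.13 (np.float64(339.1669155934554), np.float64(251.29854353899827))
0.0615 0.1 (np.float64(335.7516486748407), np.float64(268.54605088903065))
0.0615 0.115 (np.float64(335.7788208665226), np.float64(262.63859828693825))
0.0615 0.13 (np.float64(335.80648155679273), np.float64(256.62494217025574))
```

The fingers closed at 43 mm instead of 52. In the picture the tips are on the keg's shoulder, near pixel (343,282). Depth and grip width both put the tool about 28 mm higher than it reports, so I'll open, go down by that much and grip again.

```bash
python3 -m crank '[[[0,0,0],0],[[0,0,0],0],[[0,0,0],0],[[0,0,0],0],[[0,0,0],0]]' 1 30 && python3 -m crank '[[[0,0,0],0],[[0,0,0],0],[[0,0,0],0],[[0,0,-0.025],0],[[0,0,-0.025],0]]' && python3 -m crank '[[[0,0,-0.022],0],[[0,0,-0.022],0],[[0,0,0],0],[[0,0,0],0],[[0,0,0],0]]'
python3 - <<'E'
from h import *
np.set_printoptions(precision=4,suppress=True)
T=env.read_state()["tool_pos"]; n=np.array([np.sin(.261),np.cos(.261),0]);a=np.array([np.cos(.261),-np.sin(.261),0])
p=look("side","keg",(.467,.31));print(len(p),fit(keg_sdf,p,(.466,.309,0,-.26),.015,True))
im,d=env.get_image("side");M=np.zeros(d.shape,bool);M[240:310,300:390]=1
P=pts("side",d,M&(im.max(2)<70));q=P-T*[1,1,0];t=q@n
for lo in np.arange(.04,.072,.004):
    s=(t>lo)&(t<lo+.004)
    if s.sum()>3: print(round(lo,3),s.sum(),np.percentile(P[s,2],[0,10,50]),np.percentile(q[s]@a,[5,50,95]))
E
```

```text
time: 6.8
tool_pos: [0.467, 0.3106, 0.0355]
ee_rot: [0.992, -0.13, 0.0, -0.0]
ft_force: [-0.2, 0.4, 0.1]
grip_width: 0.0747
grasp_force: 0.0
time: 7.22
tool_pos: [0.4671, 0.3104, 0.0202]
ee_rot: [0.992, -0.13, 0.0, -0.0]
ft_force: [0.4, 0.3, 0.3]
grip_width: 0.0881
grasp_force: 0.0
time: 7.63
tool_pos: [0.4671, 0.3105, 0.0075]
ee_rot: [0.992, -0.13, 0.0, -0.0]
ft_force: [-0.5, 0.2, -0.7]
grip_width: 0.0883
grasp_force: 0.0
455 (array([ 0.4661,  0.3081, -0.2806, -0.    ]), np.float64(0.0007671221748479246), 436)
0.04 176 [0.0928 0.1191 0.1361] [-0.0217 -0.005   0.0137]
0.044 64 [0.0335 0.1119 0.116 ] [-0.015   0.0013  0.0146]
0.048 25 [0.0189 0.0605 0.117 ] [-0.0233 -0.01    0.0176]
0.052 25 [0.018  0.0273 0.0973] [-0.0339 -0.0169  0.0178]
0.056 87 [0.0174 0.0225 0.0358] [-0.0309 -0.0042  0.0066]
0.06 42 [0.0224 0.0379 0.0508] [-0.0341 -0.004   0.0176]
0.064 34 [0.0874 0.1001 0.1187] [-0.0338 -0.0093  0.0185]
0.068 49 [0.0919 0.1138 0.1189] [-0.0336 -0.0057  0.0215]
```

```bash
python3 -m crank '[[[0,0,0],0],[[0,0,0],0],[[0,0,0],0],[[0,0,0],0],[[0,0,0],0]]' -1 35 && python3 -m crank '[[[0,0,0],0],[[0,0,0],0],[[0,0,0],0],[[0,0,0],0],[[0,0,0],0]]' && python3 -m crank '[[[0,0,0.01],0],[[0,0,0.02],0],[[0,0,0.03],0],[[0,0,0],0],[[0,0,0],0]]'
```

```text
time: 8.2
tool_pos: [0.467, 0.3104, 0.0074]
ee_rot: [0.992, -0.13, 0.0, 0.0]
ft_force: [0.6, -0.2, -0.0]
grip_width: 0.0568
grasp_force: 0.0
time: 8.62
tool_pos: [0.4669, 0.3102, 0.0074]
ee_rot: [0.992, -0.13, -0.0, 0.0]
ft_force: [-1.4, -2.5, 2.3]
grip_width: 0.0508
grasp_force: 35.0
time: 9.03
tool_pos: [0.4673, 0.3106, 0.026]
ee_rot: [0.992, -0.13, 0.001, -0.0]
ft_force: [0.7, -0.0, -3.2]
grip_width: 0.0507
grasp_force: 35.0
```

```bash
python3 -m crank '[[[0,0,0.05],0],[[0,0,0.05],0],[[0,0,0.05],0],[[0,0,0.05],0],[[0,0,0.05],0]]' && python3 -m crank '[[[-0.002,-0.0678,0],0.0081],[[-0.002,-0.0678,0],0.0081],[[-0.002,-0.0678,0],0.0081],[[-0.002,-0.0678,0],0.0081],[[-0.002,-0.0678,0],0.0081]]' && python3 -m crank '[[[-0.002,-0.0678,0],0.0081],[[-0.002,-0.0678,0],0.0081],[[-0.002,-0.0678,0],0.0081],[[-0.002,-0.0678,0],0.0081],[[-0.002,-0.0678,0],0.0083]]' && python3 -m crank '[[[0,0,0],0],[[0,0,0],0],[[0,0,0],0],[[0,0,0],0],[[0,0,0],0]]'
python3 - <<'E'
from h import *
np.set_printoptions(precision=4,suppress=True)
s=env.read_state();T=s["tool_pos"];print(T,2*np.arctan2(*s["ee_rot"][[1,0]]))
im,d=save("side","b1")
for r in env.silhouettes("side","keg")[:3]:
    p=pts("side",d,r["region"]);print(r["p"],r["bbox"],len(p),np.median(p,axis=0))
    p=p[np.hypot(*(p-T)[:,:2].T)<.08]
    if len(p)>100: print(fit(keg_sdf,p,(*T[:2],.1,.25),.09,True))
cv2.imwrite("pics/b1.png",cv2.resize(im[140:270,290:410,::-1],None,fx=4,fy=4))
E
```

```text
time: 9.45
tool_pos: [0.4667, 0.3103, 0.1008]
ee_rot: [0.992, -0.13, -0.0, 0.0]
ft_force: [1.1, -0.1, -2.5]
grip_width: 0.051
grasp_force: 35.0
time: 9.87
tool_pos: [0.4637, 0.2078, 0.1002]
ee_rot: [1.0, -0.002, -0.0, -0.0]
ft_force: [0.9, -0.4, -3.0]
grip_width: 0.0512
grasp_force: 35.0
time: 10.28
tool_pos: [0.4607, 0.1061, 0.1003]
ee_rot: [0.992, 0.126, -0.0, -0.0]
ft_force: [0.4, 0.7, -3.0]
grip_width: 0.0512
grasp_force: 35.0
time: 10.7
tool_pos: [0.4609, 0.1077, 0.1003]
ee_rot: [0.992, 0.125, -0.0, -0.0]
ft_force: [-0.2, -0.0, -2.4]
grip_width: 0.0507
grasp_force: 35.0
[0.4609 0.1077 0.1003] 0.25018219250964635
0.76 [335.9, 182.5, 379.8, 202.9] 441 [0.4856 0.1306 0.1237]
(array([0.461 , 0.1069, 0.2523, 0.093 ]), np.float64(0.0009366086415433586), 416)
```

View pics/b1.png

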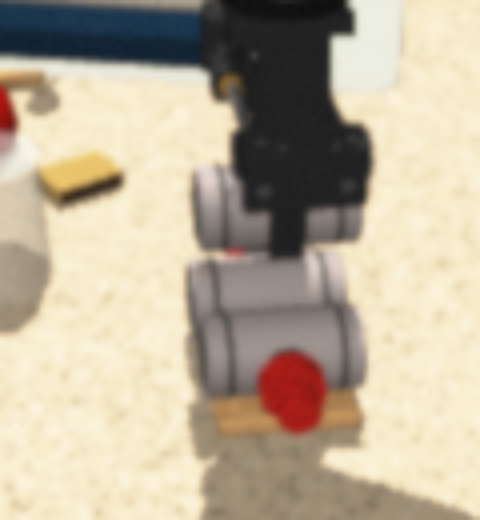

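The picture shows the keg held level above the two stand kegs, ends in line with theirs (crop rows 170-245). The fit puts it within 1 mm of the saddle line, so I lower it.

```bash
python3 -m crank '[[[0,-0.003,-0.03],0],[[0,0,-0.035],0],[[0,0,-0.035],0],[[0,0,-0.02],0],[[0,0,-0.01],0]]' && python3 -m crank '[[[0,0,-0.003],0],[[0,0,-0.003],0],[[0,0,0],0],[[0,0,0],0],[[0,0,0],0]]'
```

```text
time: 11.22
tool_pos: [0.4605, 0.1061, 0.0602]
ee_rot: [0.992, 0.124, -0.001, -0.0]
ft_force: [0.6, 0.6, -2.7]
grip_width: 0.051
grasp_force: 35.0
time: 11.63
tool_pos: [0.4612, 0.1061, 0.0599]
ee_rot: [0.992, 0.124, 0.0, 0.0]
ft_force: [1.1, 0.9, -3.9]
grip_width: 0.0511
grasp_force: 35.0
```

```bash
python3 -m crank '[[[0,0,-0.003],0],[[0,0,-0.002],0],[[0,0,0],0],[[0,0,0],0],[[0,0,0],0]]' && python3 -m crank '[[[0,0,-0.002],0],[[0,0,-0.002],0],[[0,0,0],0],[[0,0,0],0],[[0,0,0],0]]'
```

```text
time: 12.05
tool_pos: [0.461, 0.1061, 0.0581]
ee_rot: [0.992, 0.124, -0.0, -0.0]
ft_force: [-0.9, 0.3, -3.2]
grip_width: 0.0513
grasp_force: 35.0
time: 12.47
tool_pos: [0.461, 0.1061, 0.0569]
ee_rot: [0.992, 0.124, -0.0, -0.0]
ft_force: [0.2, -0.2, -3.5]
grip_width: 0.0512
grasp_force: 35.0
```

```bash
python3 -m crank '[[[0,0,-0.002],0],[[0,0,0],0],[[0,0,0],0],[[0,0,0],0],[[0,0,0],0]]' && python3 -m crank '[[[0,0,-0.002],0],[[0,0,0],0],[[0,0,0],0],[[0,0,0],0],[[0,0,0],0]]'
```

```text
time: 12.88
tool_pos: [0.4611, 0.1061, 0.0566]
ee_rot: [0.992, 0.124, 0.0, 0.0]
ft_force: [-3.1, 1.6, 6.3]
grip_width: 0.0513
grasp_force: 35.0
time: 13.3
tool_pos: [0.4611, 0.1061, 0.0565]
ee_rot: [0.992, 0.125, 0.0, 0.0]
ft_force: [-6.2, -0.5, 13.1]
grip_width: 0.0511
grasp_force: 35.0
```

```bash
python3 -m crank '[[[0,0,0.0025],0],[[0,0,0],0],[[0,0,0],0],[[0,0,0],0],[[0,0,0],0]]' && python3 - <<'E'
from h import *
np.set_printoptions(precision=4,suppress=True)
P=[look("side","keg",(.461,.107),.09) for _ in range(2)]
for p in P: print(len(p),fit(keg_sdf,p,(.461,.107,.049,.25),.068,True))
for _ in range(2): p=look("side","keg_stand",(.461,.107));print(len(p),fit(stand_sdf,p[p[:,2]<.059],(.461,.107,0,.25),.01))
E
```

```text
time: 13.72
tool_pos: [0.4611, 0.1061, 0.0566]
ee_rot: [0.992, 0.124, 0.0, 0.0]
ft_force: [-2.0, 0.6, 5.0]
grip_width: 0.0511
grasp_force: 35.0
374 (array([0.4614, 0.1056, 0.252 , 0.0495]), np.float64(0.0009886650293959298), 309)
384 (array([0.4615, 0.1054, 0.2526, 0.0495]), np.float64(0.0010008716519341841), 321)
1250 (array([0.4607, 0.1061, 0.2495]), np.float64(0.0010937412214691257), 996)
1292 (array([0.4606, 0.1061, 0.2525]), np.float64(0.0010161609452663482), 1010)
```

Both fits agree to within 1 mm and the keg is at height 49.5 mm, so I release it.

```bash
python3 -m crank '[[[0,0,0],0],[[0,0,0],0],[[0,0,0],0],[[0,0,0],0],[[0,0,0],0]]' 0.5 10 && python3 -m crank '[[[0,0,0],0],[[0,0,0],0],[[0,0,0.01],0],[[0,0,0.02],0],[[0,0,0.03],0]]' && python3 -m crank '[[[0,0,0.08],0],[[0,0,0.08],0],[[0,0,0.08],0],[[0,0,0.08],0],[[0,0,0.08],0]]'
python3 - <<'E'
from h import *
np.set_printoptions(precision=4,suppress=True)
for c in("side","top"):
    p=look(c,"keg",(.461,.107),.09); print(c,len(p),fit(keg_sdf,p,(.461,.107,.049,.25),.068,True))
im,d=env.get_image("side");cv2.imwrite("pics/c1.png",cv2.resize(im[150:260,310:410,::-1],None,fx=4,fy=4))
E
```

```text
time: 14.53
tool_pos: [0.461, 0.1061, 0.0563]
ee_rot: [0.992, 0.124, 0.0, -0.0]
ft_force: [-0.1, -0.7, 0.1]
grip_width: 0.0662
grasp_force: 0.0
time: 14.95
tool_pos: [0.4608, 0.1061, 0.0747]
ee_rot: [0.992, 0.124, -0.0, -0.0]
ft_force: [-0.2, 0.5, 0.0]
grip_width: 0.0662
grasp_force: 0.0
time: 15.37
tool_pos: [0.4608, 0.1061, 0.1966]
ee_rot: [0.992, 0.124, 0.001, 0.0]
ft_force: [0.6, -0.3, -0.2]
grip_width: 0.0661
grasp_force: 0.0
side 917 (array([0.4611, 0.106 , 0.2514, 0.049 ]), np.float64(0.0010596950523519763), 827)
top 224 (array([0.4628, 0.1083, 0.2421, 0.0493]), np.float64(0.0008506803053909759), 224)
```

View pics/c1.png

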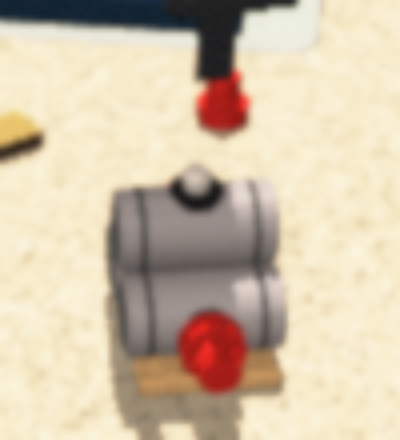

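```bash
python3 -m crank '[[[0,-0.122,0],0],[[0,-0.122,0],0],[[0,-0.122,0],0],[[0,-0.122,0],0],[[0,-0.122,0],0]]' -0.18 20 && python3 -m crank '[[[0,-0.122,-0.03],0],[[0,-0.122,-0.03],0],[[0.001,0,-0.12],0],[[0,0,-0.12],0],[[0,0,-0.1],0]]' && python3 -m crank '[[[0,0,-0.08],0],[[0,0,-0.03],0],[[0,0,0],0],[[0,0,0],0],[[0,0,0],0]]'
python3 - <<'E'
from h import *
np.set_printoptions(precision=4,suppress=True)
T=env.read_state();print(T["tool_pos"],2*np.arctan2(*T["ee_rot"][[1,0]]))
for c in("side","top"):
    im,d=env.get_image(c);m=env.camera_model(c)
    p=pts(c,d,np.ones(d.shape,bool));p=p[(np.hypot(*(p[:,:2]-[.461,.107]).T)<.07)&(p[:,2]>.065)&(p[:,2]<.13)]
    print(c,len(p),fit(keg_sdf,p,(.461,.107,.049,.25),.068,True)[0])
    q=p[p[:,2]>.1045]; print(len(q),fit(keg_sdf,q,(.461,.107,.049,.25),.1)[0],q[:,2].max())
    q=p[p[:,2]<.1];print(fit(keg_sdf,q,(.461,.107,.049,.25),.068)[0])
E
```

```text
time: 16.03
tool_pos: [0.4602, -0.0784, 0.1934]
ee_rot: [0.992, 0.125, -0.001, -0.001]
ft_force: [0.3, -0.1, 0.8]
grip_width: 0.0365
grasp_force: 0.0
time: 16.45
tool_pos: [0.4599, -0.1501, 0.0715]
ee_rot: [0.992, 0.124, -0.001, -0.001]
ft_force: [0.8, -0.2, 0.3]
grip_width: 0.036
grasp_force: 0.0
time: 16.87
tool_pos: [0.462, -0.1505, 0.0427]
ee_rot: [0.992, 0.124, 0.001, 0.001]
ft_force: [0.2, 0.5, -0.3]
grip_width: 0.0357
grasp_force: 0.0
[ 0.462  -0.1505  0.0427] 0.24963520130693143
side 871 [0.4612 0.1061 0.247  0.049 ]
81 [0.4611 0.1069 0.1254] 0.12025417101071557
[0.4612 0.1059 0.2476]
top 1201 [0.4626 0.1086 0.248  0.0492]
184 [0.4623 0.109  0.2336] 0.12297824153425194
[0.4625 0.1086 0.2484]
```

```bash
python3 -m crank '[[[-0.003,-0.002,-0.03],0],[[0,0,-0.03],0],[[0,0,-0.02],0],[[0,0,-0.01],0],[[0,0,0],0]]' && python3 -m crank '[[[0,0,-0.004],0],[[0,0,-0.002],0],[[0,0,0],0],[[0,0,0],0],[[0,0,0],0]]'
```

```text
time: 17.38
tool_pos: [0.46, -0.1505, 0.0135]
ee_rot: [0.992, 0.124, -0.001, -0.001]
ft_force: [0.3, 0.8, -0.0]
grip_width: 0.0362
grasp_force: 0.0
time: 17.8
tool_pos: [0.4605, -0.1508, 0.0128]
ee_rot: [0.992, 0.124, 0.0, 0.0]
ft_force: [0.4, -0.0, 0.7]
grip_width: 0.0362
grasp_force: 0.0
```

```bash
python3 -m crank '[[[0,0,-0.004],0],[[0,0,0],0],[[0,0,0],0],[[0,0,0],0],[[0,0,0],0]]' && python3 -m crank '[[[0,0,-0.004],0],[[0,0,0],0],[[0,0,0],0],[[0,0,0],0],[[0,0,0],0]]'&& python3 -c "
from h import *
im,d=env.get_image('side');cv2.imwrite('pics/d1.png',cv2.resize(im[130:200,330:410,::-1],None,fx=6,fy=6))"
```

```text
time: 18.22
tool_pos: [0.4606, -0.1509, 0.0121]
ee_rot: [0.992, 0.124, 0.0, 0.0]
ft_force: [-2.0, 0.7, 8.8]
grip_width: 0.0362
grasp_force: 4.2
time: 18.63
tool_pos: [0.4608, -0.1509, 0.0118]
ee_rot: [0.992, 0.125, 0.0, 0.001]
ft_force: [-5.9, 2.6, 21.3]
grip_width: 0.0362
grasp_force: 10.5
```

View pics/d1.png

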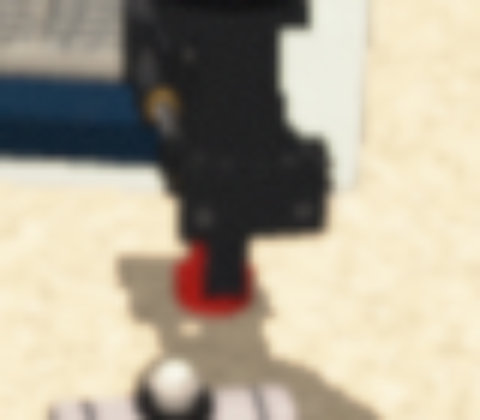

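```bash
python3 -m crank '[[[0,0,0.006],0],[[0,0,0],0],[[0,0,0],0],[[0,0,0],0],[[0,0,0],0]]' && python3 -m crank '[[[0,0,0],0],[[0,0,0],0],[[0,0,0],0],[[0,0,0],0],[[0,0,0],0]]' -1 30 && python3 -m crank '[[[0,0,0.01],0],[[0,0,0.06],0],[[0,0,0.1],0],[[0,0,0.12],0],[[0,0,0.12],0]]' && python3 -m crank '[[[0,0,0.09],0],[[0,0,0],0],[[0,0,0],0],[[0,0,0],0],[[0,0,0],0]]'
python3 - <<'E'
from h import *
np.set_printoptions(precision=4,suppress=True)
s=env.read_state();T=s["tool_pos"];print(T)
for c in("side","top"):
    p=look(c,"cap",T[:2],.05);print(c,len(p),np.percentile(p,[2,50,98],axis=0));p=p[p[:,2]<T[2]+.03];print(fit(cap_sdf,p,(*T[:2],T[2]-.012,0),.1,True))
E
```

```text
time: 19.1
tool_pos: [0.4606, -0.1508, 0.0122]
ee_rot: [0.992, 0.124, 0.0, 0.0]
ft_force: [-0.8, 0.2, 6.0]
grip_width: 0.0358
grasp_force: 2.7
time: 19.52
tool_pos: [0.4608, -0.1511, 0.0123]
ee_rot: [0.992, 0.124, 0.0, 0.0]
ft_force: [-1.0, -1.0, 5.5]
grip_width: 0.0254
grasp_force: 30.6
time: 19.93
tool_pos: [0.4597, -0.1503, 0.136]
ee_rot: [0.992, 0.124, -0.001, -0.001]
ft_force: [0.3, -1.0, -0.2]
grip_width: 0.0253
grasp_force: 30.3
time: 20.35
tool_pos: [0.4597, -0.1503, 0.1604]
ee_rot: [0.992, 0.124, -0.001, -0.001]
ft_force: [-0.2, -0.2, -0.7]
grip_width: 0.0251
grasp_force: 30.3
[ 0.4597 -0.1503  0.1604]
side 99 [[ 0.4405 -0.1526  0.1505]
 [ 0.4657 -0.1366  0.1599]
 [ 0.4765 -0.1287  0.1858]]
(array([ 0.459 , -0.1507,  0.    ,  0.1489]), np.float64(0.0010590839695182805), 99)Traceback (most recent call last):
  File "<stdin>", line 5, in <module>
  File "h.py", line 36, in look
    return max(best,key=len) if best else look(cam,q,near,rad)
                                          ~~~~^^^^^^^^^^^^^^^^
  File "h.py", line 36, in look
    return max(best,key=len) if best else look(cam,q,near,rad)
                                          ~~~~^^^^^^^^^^^^^^^^
  File "h.py", line 36, in look
    return max(best,key=len) if best else look(cam,q,near,rad)
                                          ~~~~^^^^^^^^^^^^^^^^
  [Previous line repeated 168 more times]
  File "h.py", line 32, in look
    im,d=env.get_image(cam)
         ~~~~~~~~~~~~~^^^^^
ValueError: 200 camera calls are used up
```

A retry bug in my helper used up the camera calls. The measurements I already have are enough, so I'll finish on force and pose feedback.

```bash
python3 -m crank '[[[0.0006,0.06,0],0],[[0.0006,0.1,0],0],[[0.0006,0.11,0],0],[[0.0006,0.11,0],0],[[0.0006,0.11,0],0]]' && python3 -m crank '[[[0.0006,0.11,0],0],[[0.0006,0.11,0],0],[[0.0006,0.09,0],0],[[0.0006,0.046,0],0],[[0.0006,0.01,0],0]]' && python3 -m crank '[[[0,0,0],0],[[0,0,0],0],[[0,0,0],0],[[0,0,0],0],[[0,0,0],0]]'
```

```text
time: 37.97
tool_pos: [0.4611, -0.0023, 0.1621]
ee_rot: [0.992, 0.124, 0.0, 0.0]
ft_force: [-0.1, 0.1, -0.9]
grip_width: 0.0254
grasp_force: 30.3
time: 38.38
tool_pos: [0.4619, 0.1081, 0.162]
ee_rot: [0.992, 0.126, 0.0, -0.0]
ft_force: [1.4, -0.4, -1.2]
grip_width: 0.0252
grasp_force: 30.3
time: 38.8
tool_pos: [0.4623, 0.1054, 0.162]
ee_rot: [0.992, 0.124, 0.0, 0.0]
ft_force: [-0.1, -0.6, -1.0]
grip_width: 0.0252
grasp_force: 30.3
```

```bash
python3 -m crank '[[[-0.002,0.003,-0.03],0],[[0,0,-0.03],0],[[0,0,-0.02],0],[[0,0,-0.01],0],[[0,0,0],0]]' && python3 -m crank '[[[0,0,0],0],[[0,0,0],0],[[0,0,0],0],[[0,0,0],0],[[0,0,0],0]]'
```

```text
time: 39.22
tool_pos: [0.4611, 0.107, 0.134]
ee_rot: [0.992, 0.124, -0.001, -0.0]
ft_force: [0.2, -0.2, -0.4]
grip_width: 0.0252
grasp_force: 30.3
time: 39.63
tool_pos: [0.4617, 0.107, 0.1352]
ee_rot: [0.992, 0.124, 0.0, 0.0]
ft_force: [0.5, 0.5, -0.9]
grip_width: 0.0251
grasp_force: 30.3
```

```bash
python3 -m crank '[[[0,0,-0.008],0],[[0,0,-0.008],0],[[0,0,-0.006],0],[[0,0,-0.006],0],[[0,0,0],0]]' && python3 -m crank '[[[0,0,-0.003],0],[[0,0,-0.003],0],[[0,0,0],0],[[0,0,0],0],[[0,0,0],0]]'
```

```text
time: 40.05
tool_pos: [0.4614, 0.107, 0.1261]
ee_rot: [0.992, 0.124, -0.0, -0.0]
ft_force: [0.1, 0.2, -0.2]
grip_width: 0.0253
grasp_force: 30.3
time: 40.47
tool_pos: [0.4616, 0.107, 0.1249]
ee_rot: [0.992, 0.124, 0.0, -0.0]
ft_force: [-0.2, 0.2, 0.0]
grip_width: 0.0249
grasp_force: 30.3
```

```bash
python3 -m crank '[[[0,0,-0.003],0],[[0,0,-0.002],0],[[0,0,0],0],[[0,0,0],0],[[0,0,0],0]]' && python3 -m crank '[[[0,0,-0.003],0],[[0,0,-0.002],0],[[0,0,0],0],[[0,0,0],0],[[0,0,0],0]]'
```

```text
time: 40.88
tool_pos: [0.4617, 0.1071, 0.1236]
ee_rot: [0.992, 0.124, 0.0, -0.0]
ft_force: [-1.8, 2.3, 5.5]
grip_width: 0.0252
grasp_force: 31.8
time: 41.3
tool_pos: [0.4622, 0.1071, 0.1226]
ee_rot: [0.992, 0.124, 0.001, 0.0]
ft_force: [-2.4, 0.9, 9.5]
grip_width: 0.0253
grasp_force: 32.9
```

```bash
python3 -m crank '[[[0,0,-0.003],0],[[0,0,-0.002],0],[[0,0,0],0],[[0,0,0],0],[[0,0,0],0]]' && python3 -m crank '[[[0,0,-0.003],0],[[0,0,-0.002],0],[[0,0,0],0],[[0,0,0],0],[[0,0,0],0]]'
```

```text
time: 41.72
tool_pos: [0.4611, 0.1069, 0.1197]
ee_rot: [0.992, 0.124, -0.001, -0.0]
ft_force: [-0.3, -0.1, -4.1]
grip_width: 0.0251
grasp_force: 30.2
time: 42.13
tool_pos: [0.4615, 0.107, 0.1187]
ee_rot: [0.992, 0.124, -0.0, -0.0]
ft_force: [0.1, -0.2, -3.7]
grip_width: 0.0247
grasp_force: 30.2
```

Clicked through: the force dropped at reported z 0.120. Next I press it home.

```bash
python3 -m crank '[[[0,0,-0.003],0],[[0,0,-0.002],0],[[0,0,0],0],[[0,0,0],0],[[0,0,0],0]]' && python3 -m crank '[[[0,0,-0.002],0],[[0,0,0],0],[[0,0,0],0],[[0,0,0],0],[[0,0,0],0]]'
```

```text
time: 42.55
tool_pos: [0.4619, 0.107, 0.1176]
ee_rot: [0.992, 0.124, 0.0, 0.0]
ft_force: [-0.0, 0.5, 2.7]
grip_width: 0.0253
grasp_force: 31.5
time: 42.97
tool_pos: [0.462, 0.107, 0.1174]
ee_rot: [0.992, 0.124, 0.001, 0.0]
ft_force: [-0.2, 0.1, 8.0]
grip_width: 0.0254
grasp_force: 32.9
```

```bash
python3 -m crank '[[[0,0,-0.002],0],[[0,0,0],0],[[0,0,0],0],[[0,0,0],0],[[0,0,0],0]]' && python3 -m crank '[[[0,0,-0.002],0],[[0,0,0],0],[[0,0,0],0],[[0,0,0],0],[[0,0,0],0]]'
```

```text
time: 43.38
tool_pos: [0.4621, 0.107, 0.1173]
ee_rot: [0.992, 0.125, 0.001, 0.0]
ft_force: [-3.0, 0.1, 13.0]
grip_width: 0.0253
grasp_force: 34.5
time: 43.8
tool_pos: [0.4623, 0.107, 0.1172]
ee_rot: [0.992, 0.124, 0.001, 0.0]
ft_force: [-4.5, -0.6, 17.5]
grip_width: 0.0252
grasp_force: 35.7
```

```bash
python3 -m crank '[[[0,0,0.0015],0],[[0,0,0],0],[[0,0,0],0],[[0,0,0],0],[[0,0,0],0]]' && python3 -m crank '[[[0,0,0],0],[[0,0,0],0],[[0,0,0],0],[[0,0,0],0],[[0,0,0],0]]'
```

```text
time: 44.22
tool_pos: [0.4622, 0.107, 0.1173]
ee_rot: [0.992, 0.125, 0.001, 0.0]
ft_force: [-2.0, -0.4, 13.5]
grip_width: 0.0249
grasp_force: 34.6
time: 44.63
tool_pos: [0.4622, 0.107, 0.1173]
ee_rot: [0.992, 0.124, 0.001, 0.0]
ft_force: [-2.4, 0.0, 12.8]
grip_width: 0.0254
grasp_force: 34.6
```

```bash
python3 -c "
from cell import env
print(env.sign_off())"
```

```text
the job is handed in; nothing more can be done
None
```

The keg is saddled in the stand with its stud up (within 1 mm by camera fit), and the cap clicked on and was still held down at about 13 N when I handed the job in at 44.6 s; that the cap is home rests on force and height readings, because a bug in my script used up the camera calls before it was fitted.

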